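# Feed the work slide under the guard flap of a marking press

### The arm

A 6-joint arm with a two-finger parallel gripper is mounted at the origin on the work surface. World frame = base frame: x ahead of the robot, y to its left, z up, the work surface at z = 0. Lengths are in m, angles in rad, forces in N, time in s.
With the tool pointing down it reaches from about 0.425 to 0.95 m from the base axis. Payload 14.7 kg.
Tool frame: the origin (TCP) lies at the very end of the fingers, on their centre line; the grasp point (between the pads) lies 19 mm behind it (robot.tcp_to_grasp is the distance from the TCP to the grasp point, in m); z points along the fingers, y is the line along which they close (so a half turn about z gives the same grasp; the last joint's range is limited). The gripper opens to 85 mm and grips with 20 to 120 N. Pads are 22 mm wide; open, the fingers measure 114 mm over their backs; the gripper's body (76 mm by 85 mm) begins 54 mm behind the grasp point. The pads swing forward as they close: fully open they stand 13 mm farther back than shut.
Start: joints at [1.149, 0.48, 1.596, -0, 1.065, -0.047], TCP at [0.238, 0.605, 0.231] pointing down, gripper open.
Joint ranges: [-2.75, 2.75], [-0.82, 2.05], [0.23, 2.67], [-1.56, 4.7], [0.09, 2.69], [-2.92, 2.92]. Speed limits (rad/s): [1.89, 1.89, 2.39, 3.01, 3.01, 3.01].

### API

Orientations are given as [roll, pitch, yaw] about the fixed x, y, z axes, in that order (R = Rz(yaw) Ry(pitch) Rx(roll)).
In Python, from station import robot, optics, close_job gives the robot as it stands. The module is installed in compiled form; this text tells all that it offers.
- The arm moves only by the shell command python3 -m jog 'ROWS' [OPENING] [FORCE]. ROWS is JSON, a list of rows, each a list of 2 entries, a list of its own where there are three numbers: the shift along the world's x, y, z in mm, then the turn about the world's z in degrees. In form: [[[dx, dy, dz], twist], ...]. A call has 1 to 5 rows; each row shifts and turns the commanded pose from where the row before left it; what a row does not reach is not made up. A row lasts 1/8 s, in which the tool goes at most 62.5 mm and 10.7 degrees, less where a joint would pass 70% of its speed; a pose out of reach is approached as far as the arm can. A call with a gripper value outside its range is refused whole. OPENING is the closure, from -1 (fully open) to 1 (shut), so that 0 is half open, set as the call begins (- or left out, the last holds). The fingers move at their own pace and stop on an object; FORCE is the grip in N (left out, the last holds). Time passes only in rows, so rows that do not move let the fingers close. It gives the time, the measured TCP pose, the force and the opening at its end, in the units of the state.
- robot.get_obs(): the state, without advancing time (a new reading comes with each control period).
- optics.camera(name): name is "scene" or "side" or "wrist"; returns a dict with "pixels" (400x640x3 uint8, red, green, blue), "fx", "fy", "cx", "cy" (pixels), "position" and "rotation" of the camera in the world. Camera axes: x right, y down, z forward; pixel columns grow to the right and rows downward; lengths in m; the calibration is good to about 2 mm. The wrist camera is an equidistant fisheye: a pixel r from the principal point sees the ray r / f radians off the axis. A picture is of the moment at which its call begins. There is no depth.
- close_job(): hands the job in, once; it reports no verdict.
The state is a dict: "time_s": time; "q": joint angles; "dq": joint speeds; "joint_torque": joint torques, N m; "ee_pos": TCP position; "orientation": TCP orientation; "wrist_force": force on the tool from outside, world axes, zero at the start; "torque": the same for the moment, N m; "width": finger opening in m.
Only numpy, scipy, OpenCV 4.12 (cv2) and the standard library are available. Lean on these libraries where they do the work, as an engineer would, in place of code of your own. Each camera call takes 0.05 s, during which the arm holds its last target. There are 200 camera calls.

### The job

Load the bench marking press: press down the tilted steel plate of its spring-closed guard flap with one fingertip and hold the flap open, and meanwhile with the other fingertip push the aluminium slide along its lane under the flap until its nose is home against the stop. Then let go so that the flap springs fully shut behind the slide's head. Only push: never lift or carry the slide, and leave the loose things around the press where they are.

Things in the scene. Friction and masses are not known exactly. Their poses are not given: they have to be found in the camera images.
- press: Green bench marking press, fixed. Origin on the table, under the flap's hinge line and in the plane of the gate; +x is the feed direction, +y points from the lane to the press-down plate. Lane floor 10 mm above the table from x = -245 mm, centre line y = -48 mm, rails 39 mm apart, tops 18 mm above the table. Column from x = 82 to 142 mm, 200 mm high with lever; ram above x = 50 to 70 mm.
- hinge_mid (a point): Point on the flap's hinge axis (along the press's x, y = 0, 42 mm above the table) above the press's origin, in the plane of the gate; does not move. Two fixed hinge blocks on this line at x = -235 and +34 mm, 12 mm long, 14 mm wide, 50 mm high.
- flap (a joint): Angle of the spring-closed guard flap, a steel rocker: 0 shut, 0.95 open (end stop). On the lane side its gate bars the lane; on the other side is a plate for the fingertip: pressing it down lifts the gate. The slide's head passes from 0.5 up (0.6 to 0.9 is comfortable). About 4 to 6 N on the middle of the plate holds it at 0.75. It springs shut when released; the slide cannot push it open.
- plate_mid (a point): On the upper face of the press-down plate, 35 mm out from the hinge axis, half-way along (press's x = -135 mm); moves with the flap. Plate: 4 mm thick, x = -225 to -45 mm, 2 to 60 mm out. Shut, it rises outward by 0.26 rad; it slopes 0.49 rad down outward at flap angle 0.75. A tip 35 to 45 mm out and 22 mm above the table holds the flap at about 0.75 to 0.9, and may slide along it in x.
- gate_tip (a point): Lower free corner of the gate; moves with the flap. Gate: steel plate across the lane at the press's x = 0, 4 mm thick, reaching 81 mm from the hinge axis on the lane side, hanging to 18 mm above the table (8 mm above the lane floor) when shut, with a top flange from x = -2 to +24 mm.
- slide: Loose aluminium slide in the lane, about 0.2 kg, 122 mm long. Origin mid-length on its underside, +x towards its nose. Head: x = 11 to 61 mm, 36 wide, 22 high. Neck: 22 wide, 5 high. Heel: upright plate at the rear, x = -61 to -49 mm, 34 wide, 38 high. It starts with its nose 15 to 55 mm short of the gate. When home, the gate drops over the neck and the heel stays outside, 48 mm before the gate.
- slide_heel (a point): Centre of the rear face of the slide's heel, 29 mm above the table: the face to push on.
- slide_nose (a point): Centre of the front face of the slide's head, 21 mm above the table.
- stop_face (a point): Centre of the stop's face that the nose must meet, 21 mm above the table; its axes are those of the press.
- bushing: Bystander: brass bushing standing on the table beside the lane, 34 mm across, 28 mm high; origin under its centre.
- parallel: Bystander: steel bar 70 x 16 x 24 mm lying beside the press-down plate; origin under its centre.
- spacer: Bystander: stepped aluminium spacer, 38 mm across, 30 mm high; origin under its centre.
- wrench: Bystander: wrench lying on the table.
- parts_cup: Bystander: steel cup, 72 mm across, 70 mm high; origin under its centre.
- oil: Bystander: grey bottle, 52 mm across, 130 mm high; origin under its centre.
- hammer: Bystander: hammer lying on the table.
Not all that is in view belongs to the job. Of the things like the slide, leave any that is brown or yellow; of the rest the larger one is meant.

How it is judged:
By the outcome, as a careful person would: the job done as asked, in the order asked, and still so for the second after the job is handed in, with the robot touching nothing.
It also fails if it takes over 40 s, if anything falls off the work surface, if the arm or the gripper's body presses on something with over 40 N, if the wrist force passes 120 N, or if a joint passes its speed limit or range.

## Working session

There is one attempt and no reset: what is moved stays moved. The work goes in short steps, Python scripts to look and compute and a shell command to move; the robot and the scene stay as the last step left them, time stands still between calls to the robot, and variables do not carry over. Pictures are saved under pics/ and viewed, on a budget of 10 in all, crops included, one or two more only if the job needs it, and the job is handed in when it is done.

```bash
mkdir -p pics; python3 - <<'E'
from station import robot, optics
import cv2,pickle
d={}
for n in ("scene","side"):
    c=optics.camera(n); d[n]=c
    cv2.imwrite(f"pics/{n}0.png",c["pixels"][:,:,::-1]); print(n,c["fx"],c["cx"],c["cy"],c["position"],c["rotation"])
pickle.dump(d,open("c0.pkl","wb"))
o=robot.get_obs();print(o["ee_pos"],o["orientation"],o["width"],o["wrist_force"],o["time_s"])
E
```

```text
scene 405.2129375830999 313.50473778685904 194.14584075521307 [ 0.90613035 -0.36240706  0.86291731] [-2.55573444e+00  1.72612824e-03  7.06287234e-01]
side 398.2175766301974 317.2361298175589 201.49578927582766 [ 0.53916768 -0.64569916  0.87642854] [-2.42327628 -0.01710229 -0.0635966 ]
[0.23778705 0.60456929 0.23073157] [-3.14051491e+00 -2.79362856e-05  2.76683638e+00] 0.08505213598841985 [ 0.61526046  0.05947332 -0.3869579 ] 0.1
```

View pics/scene0.png

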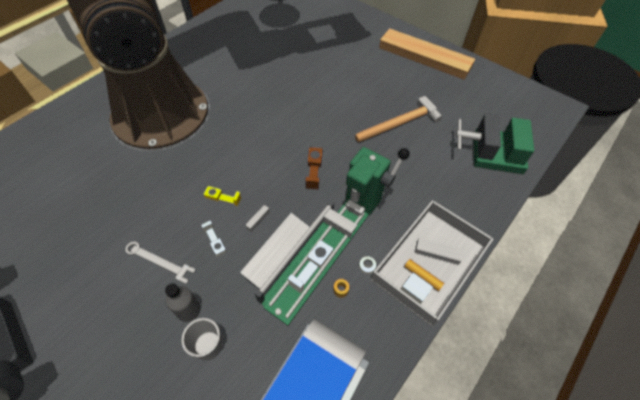

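View pics/side0.png

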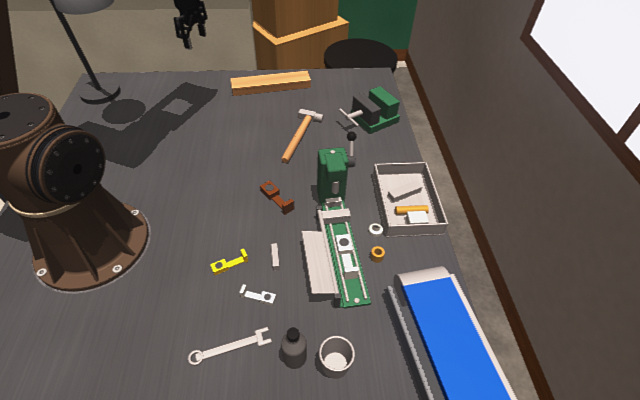

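The scene view has slide-like objects at (223,194) yellow, (314,168) brown, (213,238) small silver off-lane, and (312,263) silver in the lane. The last is the larger non-brown, non-yellow one, so it should be the one meant. I'll confirm it with a crop that also serves for measuring.

```bash
python3 - <<'E'
import cv2,pickle
import numpy as np
d=pickle.load(open("c0.pkl","rb"))
a=d["scene"]["pixels"][140:330,190:420,::-1]; b=d["side"]["pixels"][140:315,230:400,::-1]
A=cv2.resize(a,None,fx=3.4,fy=3.1,interpolation=3)
cv2.imwrite("pics/a.png",cv2.resize(a,None,fx=3,fy=3,interpolation=3)); cv2.imwrite("pics/b.png",cv2.resize(b,None,fx=3.4,fy=3.4,interpolation=3))
E
```

```text
(no output)
```

View pics/a.png

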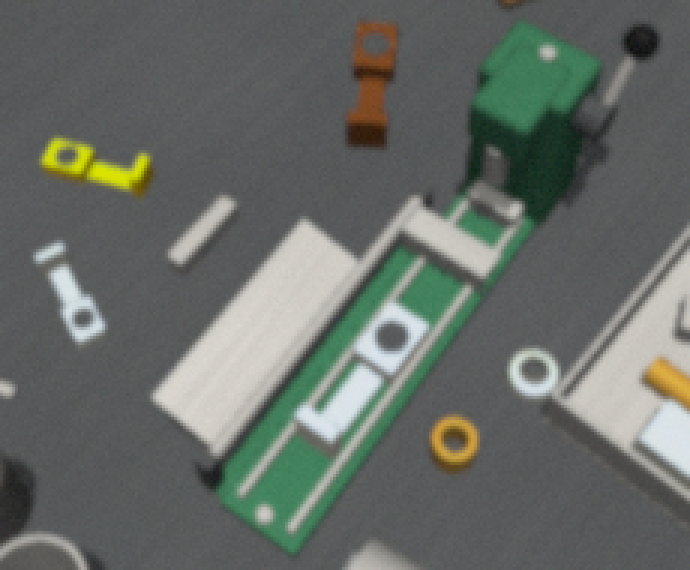

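View pics/b.png

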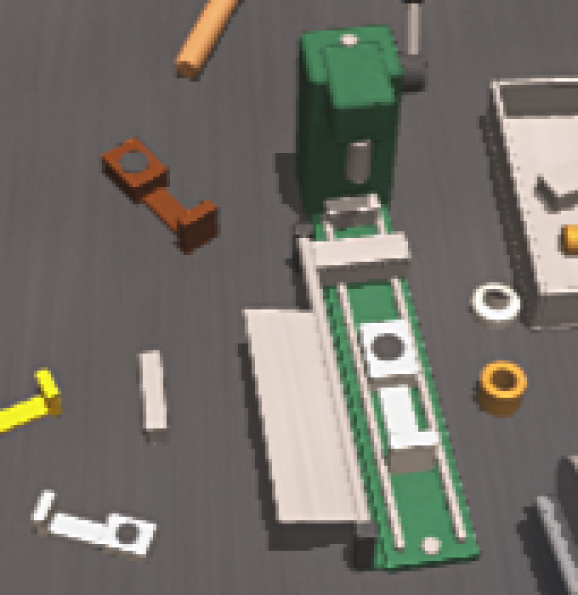

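```bash
cat > geo.py <<'E'
import numpy as np
from scipy.spatial.transform import Rotation as R
def proj(c,P):
    p=(np.atleast_2d(P)-c["position"])@R.from_euler("xyz",c["rotation"]).as_matrix()
    return np.c_[c["fx"]*p[:,0]/p[:,2]+c["cx"],c["fy"]*p[:,1]/p[:,2]+c["cy"]]
def world(v,P):  # press pose v=(x,y,yaw); P in press frame, m
    return np.atleast_2d(P)@R.from_euler("z",v[2]).as_matrix().T+[v[0],v[1],0]
E
python3 - <<'E'
import pickle,numpy as np
from geo import *
from scipy.optimize import least_squares
d=pickle.load(open("c0.pkl","rb"))
c,s=np.cos(.26),np.sin(.26)
pl=lambda x,r:[x,r*c/1e3-.0*s,(42+r*s+0)/1e3]
k=lambda x,r:[x/1e3,r*c/1e3,(42+r*s)/1e3]
fixed=[k(-45,60),k(-225,60),k(-225,2),k(-45,2)]
sc=np.array([(305,220),(152,397),(212,448),(360,262),(394,339),(314,436)])/3+[190,140]
si=np.array([(245,311),(279,520),(360,522),(315,311),(388,348),(414,447)])/3.4+[230,140]
def pts(v):
    h=[[v[3]+.036,-.048,.032],[v[3]-.061,-.048,.048]]
    return world(v,fixed+h)
def f(v):
    P=pts(v); return np.r_[(proj(d["scene"],P)-sc).ravel(),(proj(d["side"],P)-si).ravel()]
best=min((least_squares(f,[.7,-.1,y,-.08],loss="soft_l1") for y in np.arange(-3,3,.7)),key=lambda r:r.cost)
v=best.x;print(v.round(4),best.cost);print(best.fun.reshape(-1,2).round(1))
np.save("v.npy",v)
for n,P in dict(org=[0,0,0],heel=[v[3]-.061,-.048,.029],nose=[v[3]+.061,-.048,.021],plate=[-.135,.034,.05],column=[.11,0,.2]).items(): print(n,world(v,P).round(4))
E
```

```text
[ 0.6063  0.0209  1.6618 -0.1155] 3.8188077969367917
[[-0.3 -0.6]
 [-0.5  0.1]
 [ 0.8  0.3]
 [ 1.1  0.8]
 [-1.  -0.3]
 [-0.5 -1.5]
 [-0.3 -0.8]
 [-0.1  0.5]
 [-0.  -0.1]
 [ 0.5  0.2]
 [ 0.1  0.1]
 [ 0.9 -0. ]]
org [[0.6063 0.0209 0.    ]]
heel [[ 0.6702 -0.1505  0.029 ]]
nose [[ 0.6591 -0.029   0.021 ]]
plate [[ 0.5847 -0.1166  0.05  ]]
column [[0.5963 0.1305 0.2   ]]
```

The crop confirms it: the slide is the silver piece in the lane, with its head hole at crop (391,337) and its heel at (314,436). It's larger than the loose silver one at (70,300). The press fit is good to about 1 px, so I'm moving over the start point, raised and kept inboard of the column.

```bash
python3 -m jog '[[[25,-50,20],-4.5],[[25,-56,20],-4.5],[[25,-56,20],-4.5],[[25,-56,10],-4.5],[[25,-56,0],-4.5]]' -0.82 && python3 -m jog '[[[25,-56,0],-4.5],[[25,-56,0],-4.5],[[27,-56,0],-4.5],[[27,-56,0],-4.5],[[27,-56,0],-4.5]]' && python3 -m jog '[[[27,-56,0],-4.5],[[27,-56,0],-4.5],[[27,-56,0],-4.5],[[27,-56,0],-4.8],[[25,-11,0],0]]'
```

```text
time_s: 0.72
ee_pos: [0.3621, 0.3328, 0.3008]
orientation: [3.14, 0.0, 2.372]
wrist_force: [1.7, 0.1, 0.5]
width: 0.0781
time_s: 1.35
ee_pos: [0.4929, 0.0524, 0.3001]
orientation: [3.141, -0.0, 1.979]
wrist_force: [0.5, 0.7, 1.2]
width: 0.0777
time_s: 1.98
ee_pos: [0.6257, -0.1844, 0.2994]
orientation: [-3.141, 0.0, 1.657]
wrist_force: [0.4, 0.5, -0.3]
width: 0.0778
```

```bash
python3 -m jog '[[[2,2,-55],0.3],[[0,0,-55],0],[[0,0,-55],0],[[0,0,-50],0],[[0,0,0],0]]'; python3 - <<'E'
from station import optics
import cv2
a=optics.camera("side")["pixels"][130:330,220:420,::-1]; b=optics.camera("wrist")["pixels"][:,:,::-1]
cv2.imwrite("pics/s1.png",cv2.hconcat([cv2.resize(a,(400,400),interpolation=3),cv2.resize(b[:,120:520],(400,400))]))
E
```

```text
time_s: 2.6
ee_pos: [0.6246, -0.1777, 0.0815]
orientation: [-3.135, -0.003, 1.667]
wrist_force: [0.8, -0.6, -0.0]
width: 0.0777
```

View pics/s1.png

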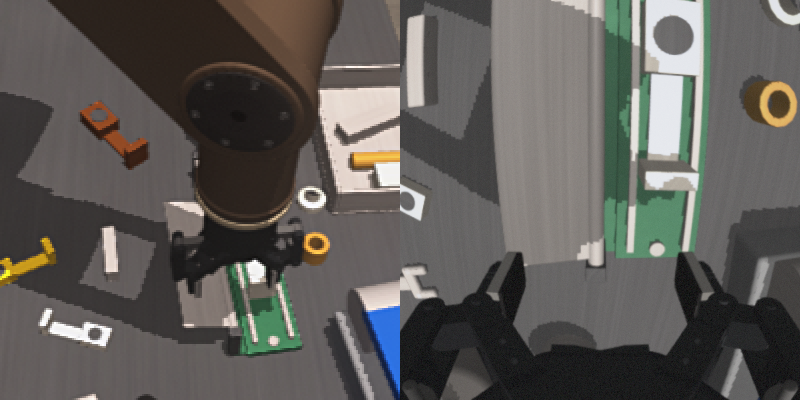

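Both fingers are behind the heel, one over the plate and one over the lane. The left tip is at about (510,262), the right tip at (690,262), and the heel at (668,180). I'll adjust a few mm and go down gradually.

```bash
python3 -m jog '[[[3,-5,-10],-0.3],[[0,0,-15],0],[[0,0,0],0]]'; python3 -m jog '[[[0,0,-10],0],[[0,0,-5],0],[[0,0,0],0]]';python3 -m jog '[[[0,0,-8],0],[[0,0,0],0],[[0,0,0],0]]'
```

```text
time_s: 3.08
ee_pos: [0.6297, -0.1835, 0.0592]
orientation: [-3.14, -0.001, 1.662]
wrist_force: [-0.4, 0.9, -0.2]
width: 0.0774
time_s: 3.45
ee_pos: [0.6302, -0.1836, 0.0446]
orientation: [-3.141, -0.0, 1.662]
wrist_force: [0.9, 0.4, -0.6]
width: 0.0781
time_s: 3.82
ee_pos: [0.6304, -0.1836, 0.0371]
orientation: [3.142, -0.0, 1.662]
wrist_force: [-0.8, 1.4, 3.1]
width: 0.0772
```

Contact came at TCP z≈40 mm, so with the fingers open the tips sit about 10 mm above the TCP. Tip height 22 therefore means TCP z≈12.

```bash
python3 -m jog '[[[0,0,-8],0],[[0,0,-8],0],[[0,0,0],0]]'; python3 -m jog '[[[0,0,-7],0],[[0,0,0],0],[[0,0,0],0]]'; python3 - <<'E'
from station import optics
import cv2
a=optics.camera("scene")["pixels"][150:330,230:410,::-1]; b=optics.camera("wrist")["pixels"][:,:,::-1]
cv2.imwrite("pics/s2.png",cv2.hconcat([cv2.resize(a,(400,400),interpolation=3),cv2.resize(b[:,120:520],(400,400))]))
E
```

```text
time_s: 4.2
ee_pos: [0.6306, -0.1837, 0.021]
orientation: [3.141, 0.0, 1.662]
wrist_force: [-0.2, -0.2, 5.1]
width: 0.0776
time_s: 4.58
ee_pos: [0.6303, -0.1837, 0.0144]
orientation: [-3.141, 0.0, 1.662]
wrist_force: [-1.0, -0.9, 5.1]
width: 0.0776
```

View pics/s2.png

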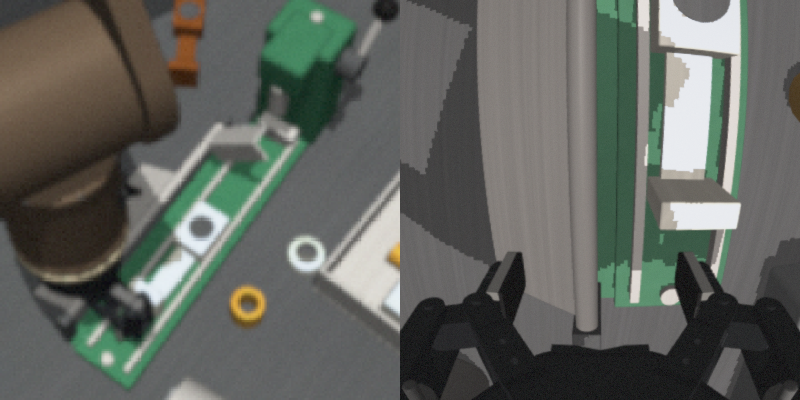

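The gate is lifted: in the scene crop it's raised at (245,140). The right finger sits behind the heel and the slide hasn't been disturbed. I'll go 3 mm lower and start pushing along the lane, world direction (-0.09, 1).

```bash
python3 -m jog '[[[-2,0,-3],0],[[-1,6,0],0],[[-0.5,6,0],0],[[-0.5,6,0],0],[[-0.5,6,0],0]]' && python3 -m jog '[[[-0.6,6,0],0],[[-0.5,6,0],0],[[-0.6,6,0],0],[[-0.5,6,0],0],[[-0.5,6,0],0]]' && python3 -m jog '[[[-0.6,6,0],0],[[-0.5,6,0],0],[[-0.6,6,0],0],[[-0.5,6,0],0],[[-0.5,6,0],0]]' ; python3 - <<'E'
from station import optics
import cv2
a=optics.camera("scene")["pixels"][150:330,230:410,::-1]; b=optics.camera("wrist")["pixels"][:,:,::-1]
cv2.imwrite("pics/s3.png",cv2.hconcat([cv2.resize(a,(400,400),interpolation=3),cv2.resize(b[:,120:520],(400,400))]))
E
```

```text
time_s: 5.3
ee_pos: [0.6259, -0.1592, 0.0111]
orientation: [3.142, 0.0, 1.662]
wrist_force: [-2.7, -5.3, 3.4]
width: 0.0778
time_s: 5.92
ee_pos: [0.6231, -0.1292, 0.0111]
orientation: [-3.142, 0.0, 1.662]
wrist_force: [-1.9, -4.4, 4.3]
width: 0.0779
time_s: 6.55
ee_pos: [0.6204, -0.0993, 0.0111]
orientation: [-3.142, 0.0, 1.662]
wrist_force: [-1.7, -5.2, 3.5]
width: 0.078
```

View pics/s3.png

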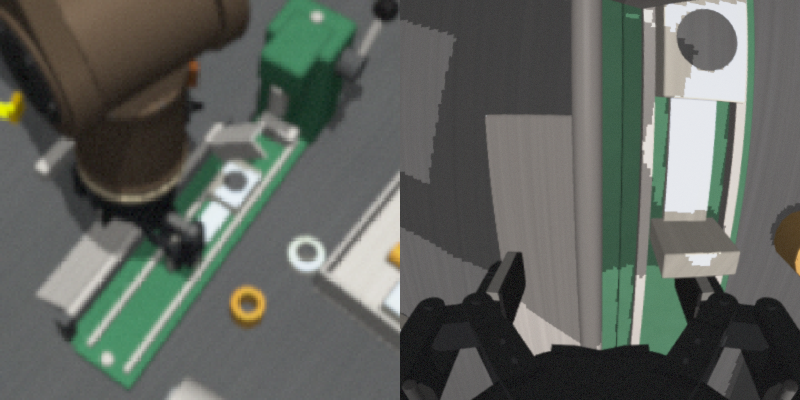

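The slide is moving straight, with the heel against the finger at wrist-view (695,260), and the head is entering under the raised gate. About 50 mm to go.

```bash
python3 -m jog '[[[-0.6,6,0],0],[[-0.5,6,0],0],[[-0.6,6,0],0],[[-0.5,6,0],0],[[-0.5,6,0],0]]' && python3 -m jog '[[[-0.6,6,0],0],[[-0.4,4,0],0],[[-0.2,2,0],0],[[-0.2,2,0],0]]' ; python3 -m jog '[[[-0.2,2,0],0],[[0,0,0],0]]'
```

```text
time_s: 7.28
ee_pos: [0.6177, -0.0695, 0.0111]
orientation: [-3.142, 0.0, 1.662]
wrist_force: [-2.5, -4.8, 3.6]
width: 0.0783
time_s: 7.78
ee_pos: [0.6163, -0.0556, 0.0111]
orientation: [-3.142, 0.0, 1.662]
wrist_force: [-2.5, -4.9, 3.6]
width: 0.0776
time_s: 8.02
ee_pos: [0.6161, -0.0535, 0.0111]
orientation: [-3.141, -0.0, 1.662]
wrist_force: [-2.4, -2.4, 3.2]
width: 0.0778
```

```bash
for i in 1; do python3 -m jog '[[[-0.2,2,0],0],[[0,0,0],0]]'; python3 -m jog '[[[-0.1,1.5,0],0],[[0,0,0],0]]';python3 -m jog '[[[-0.1,1.5,0],0],[[0,0,0],0]]'; done
```

```text
time_s: 8.28
ee_pos: [0.6159, -0.0515, 0.011]
orientation: [-3.141, -0.0, 1.662]
wrist_force: [-2.1, -2.2, 4.5]
width: 0.0778
time_s: 8.52
ee_pos: [0.6158, -0.0501, 0.011]
orientation: [-3.141, -0.0, 1.662]
wrist_force: [-1.4, -2.5, 4.5]
width: 0.0778
time_s: 8.78
ee_pos: [0.6158, -0.0486, 0.011]
orientation: [-3.142, 0.0, 1.662]
wrist_force: [-1.7, -4.1, 3.4]
width: 0.0777
```

```bash
python3 -m jog '[[[-0.1,1.5,0],0],[[0,0,0],0]]'; python3 -m jog '[[[-0.1,1.5,0],0],[[0,0,0],0]]';python3 - <<'E'
from station import optics
import cv2
a=optics.camera("scene")["pixels"][170:270,290:390,::-1]; b=optics.camera("wrist")["pixels"][:,:,::-1]
cv2.imwrite("pics/s4.png",cv2.hconcat([cv2.resize(a,(400,400),interpolation=3),cv2.resize(b[:,120:520],(400,400))]))
E
```

```text
time_s: 9.02
ee_pos: [0.616, -0.0484, 0.0112]
orientation: [3.141, 0.001, 1.661]
wrist_force: [-1.2, -17.5, 3.5]
width: 0.0779
time_s: 9.28
ee_pos: [0.6163, -0.0482, 0.0114]
orientation: [3.14, 0.002, 1.661]
wrist_force: [-1.6, -31.3, 5.0]
width: 0.0773
```

View pics/s4.png

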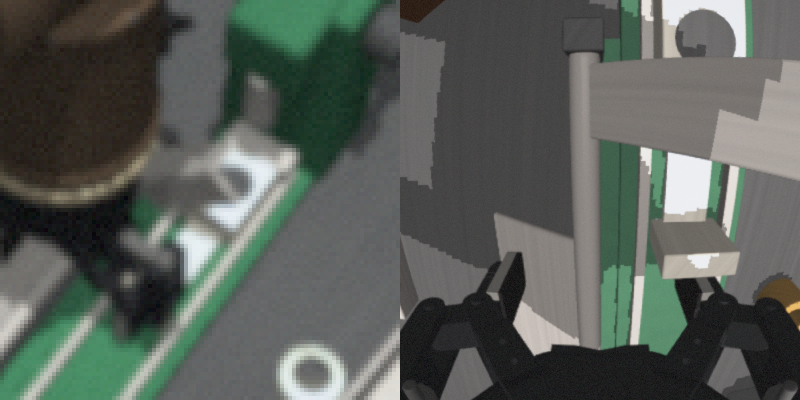

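Force on the nose jumped to 31 N with no further motion, so the slide is home against the stop. The head sits past the gate by the stop, at scene crop (240,180). Next: back off the heel, then raise smoothly so the flap closes gently.

```bash
python3 -m jog '[[[0.2,-3,0],0],[[0.5,-5,0],0],[[0,0,0],0]]'; python3 -m jog '[[[0,0,8],0],[[0,0,8],0],[[0,0,8],0],[[0,0,8],0],[[0,0,8],0]]'; python3 -m jog '[[[0,0,20],0],[[0,0,40],0],[[0,0,50],0],[[0,0,50],0],[[0,-20,50],0]]'; python3 -m jog '[[[-25,-50,0],0],[[-25,-50,0],0],[[-25,-50,0],0],[[-25,-50,0],0],[[0,0,0],0]]'; python3 - <<'E'
from station import optics
import cv2,pickle
d={n:optics.camera(n) for n in("scene","side")}; pickle.dump(d,open("c1.pkl","wb"))
a=d["scene"]["pixels"][150:330,230:410,::-1]; b=d["side"]["pixels"][140:320,270:450,::-1]
cv2.imwrite("pics/s5.png",cv2.hconcat([cv2.resize(x,(400,400),interpolation=3) for x in(a,b)]))
E
```

```text
time_s: 9.75
ee_pos: [0.6161, -0.0536, 0.0109]
orientation: [-3.141, -0.0, 1.662]
wrist_force: [-2.7, -0.9, 2.2]
width: 0.0776
time_s: 10.38
ee_pos: [0.6167, -0.0537, 0.0518]
orientation: [3.141, 0.0, 1.662]
wrist_force: [0.4, 0.1, 0.0]
width: 0.0777
time_s: 11.0
ee_pos: [0.616, -0.0729, 0.2631]
orientation: [3.141, -0.0, 1.663]
wrist_force: [1.2, -0.5, -0.9]
width: 0.0779
time_s: 11.62
ee_pos: [0.5145, -0.2767, 0.2614]
orientation: [-3.141, 0.001, 1.658]
wrist_force: [1.3, 0.3, 0.1]
width: 0.078
```

View pics/s5.png

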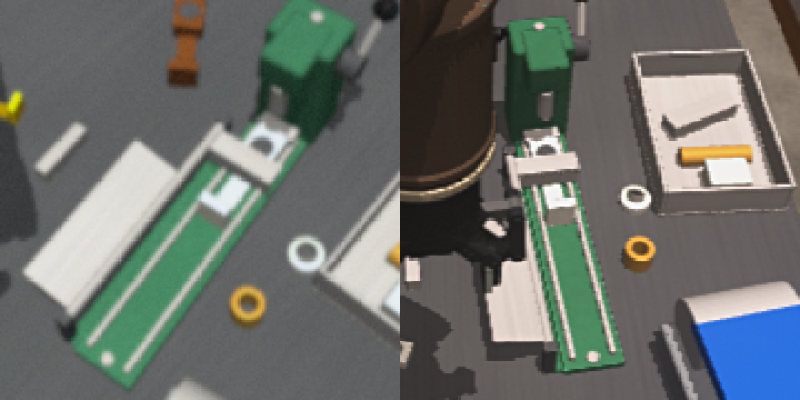

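The flap is shut and the slide's head is behind the gate. I'll take one enlarged check of the nose against the stop and the shut gate, with projected marks.

```bash
python3 - <<'E'
import pickle,numpy as np,cv2
from geo import *
d=pickle.load(open("c1.pkl","rb")); d0=pickle.load(open("c0.pkl","rb")); v=np.load("v.npy")
out=[]
for n,(x,y) in dict(scene=(320,190),side=(315,190)).items():
    a=d[n]["pixels"][y:y+60,x:x+60,::-1]; out.append(cv2.resize(a,(400,400),interpolation=3))
    print(n,((proj(d[n],world(v,[[-.060,-.048,.048],[.062,-.048,.032],[.037,-.048,.032]]))-[x,y])*400/60).round(0).tolist())
cv2.imwrite("pics/s6.png",cv2.hconcat(out))
# flap change vs start (scene gate/plate region)
D=cv2.absdiff(d["scene"]["pixels"],d0["scene"]["pixels"]).max(2)[240:285,240:275]; print(D.mean(),(D>40).sum())
E
```

```text
scene [[36.0, 354.0], [226.0, 125.0], [189.0, 174.0]]
side [[188.0, 285.0], [129.0, 78.0], [140.0, 123.0]]
15.842539682539682 0
```

View pics/s6.png

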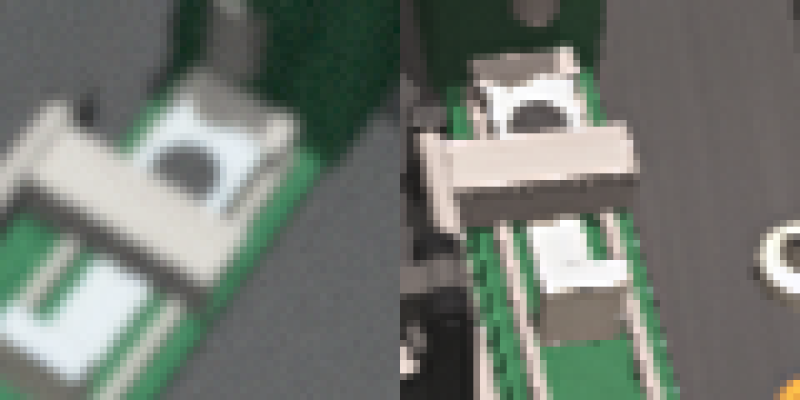

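In both views the head touches the stop face: its front edge is at (225,105) in the scene view and (530,80) in the side view. The hole and heel match the projected home positions within about 1 px of the original image, and the gate is down over the neck. Handing in.

```bash
python3 -c "
from station import robot,close_job
o=robot.get_obs();print(o['time_s'],o['wrist_force']);close_job()"
```

```text
11.725 [ 0.13695327 -0.01442117  0.14312872]
the job is handed in; nothing more can be done
```

The slide is home against the stop, the flap has sprung shut behind its head, and I handed the job in at 11.7 s of the 40 s allowed.

- **What I did:** One fingertip pressed the plate down with about 5 N, which opened the flap to about 0.75 by my estimate from the fingertip height. The other fingertip pushed the slide's heel about 116 mm along the lane, until the push force rose to 31 N with no further motion. I then backed off the heel, raised the hand so the flap closed gently, and moved the arm clear.
- **Last checks:**
  - The nose touches the stop in both the scene and side views, and the heel and head are within about 1 px of where they should be at home.
  - The gate is down over the neck, and the flap's plate is back in its starting position to within a pixel.
  - The wrist force is about zero.
  - The bystanders in the last views looked undisturbed, though I did not measure them. The cup, bottle, wrench and hammer were outside those views.
- **Failed or disagreed:** No check failed. The only surprise was that the open fingertips sit about 10 mm above the tool point. I noticed this when they touched the plate and lowered the hand to suit.

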